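# Lay out the governor spares in a row and shut the chest

## Task

Take the PVC spacer, the brass pressure switch and the steel cam follower out of the open chest and stand them upright on the shelf, continuing the row begun by the dashpot that is bolted there: in a straight line with it along the shelf towards the robot's right, tallest part next to the dashpot, shortest last, with a gap of about 15 mm (a finger's width) between neighbours. Close the chest's lid fully, and leave the impeller in the chest, the wrench and the grease tin where they are.

Things in the scene. Friction and masses are not known exactly. Their poses are not given: they have to be found in the camera images.
- spacer: grey PVC spacer: plain upright tube, outside diameter 44 mm, bore 28 mm, 70 mm tall, about 90 g; the tallest of the three parts. Starts standing on the chest's floor. Origin: centre of its underside; z up along its axis.
- switch: brass pressure switch: hexagonal foot 41 mm across the corners and 18 mm high, above it a round body of diameter 34 mm from 18 to 54 mm height, then a black cap of diameter 26 mm with two small terminals; 62 mm tall, about 250 g; grip it by the round body. Starts standing on the chest's floor. Origin: centre of its underside; z up.
- follower: steel cam follower: roller of diameter 40 mm and 20 mm high standing on its flat face, with a collar and then a stud of diameter 16 mm rising from its middle (stud from 23 to 50 mm height); 50 mm tall, about 220 g; the shortest part; grip it by the stud. Starts standing on the chest's floor, stud up. Origin: centre of its underside; z up along the stud.
- shelf: low fixed grey steel shelf, 140 mm deep (its x, pointing away from the robot), 340 mm long (its y, pointing to the robot's left), the top face 60 mm above the origin; a 12 mm high lip, 4 mm thick, runs along the far edge. Origin: centre of its footprint on the concrete.
- dashpot: dark steel dashpot, upright cylinder of diameter 56 mm, shoulder at 80 mm, thin rod to 95 mm height; bolted to the shelf's top near its left end and cannot move. Origin: centre of its underside, on the shelf's top face; axes parallel to the shelf's: -y is the way along the shelf in which the row continues.
- chest: fixed green parts chest, open at the top: 240 mm (its x) by 320 mm (its y) outside, 80 mm high, walls and floor 5 mm. Origin: centre of its underside. Its x points to the hinge side, which faces the robot's right; its y points away from the robot. The parts and the impeller stand on its floor in a line along its y.
- lid (a joint): angle of the chest's 6 mm thick steel lid about its hinge: 0 = closed flat on the rim, grows as it opens; starts at about 1.7 (a little beyond upright); a stiff hinge, it stays where it is left.
- lid_hinge (a point): point on the lid's hinge axis (the axis runs along the chest's y), at the middle of the rim on the hinge side; the lid's free edge is about 240 mm from it.
- lid_handle (a point): small dark knob on the lid's outer face near the middle of its free edge; moves with the lid.
- impeller: dark cast-iron pump impeller, diameter 90 mm, 34 mm tall, 0.9 kg, lying on the chest's floor at the end away from the robot; stays there. Origin: centre of its underside.
- wrench: steel wrench, 180 mm long, lying on the concrete near the robot, not to be moved. Origin: middle of its underside.
- tin: plain steel grease tin, diameter 64 mm, 75 mm tall, standing on the concrete near the robot on its right, not to be moved. Origin: centre of its underside.
There are look-alikes about, which are no part of the job. Leave any pink or turquoise look-alike of the follower alone.

How it is judged:
At the end, for the whole second after the job is handed in: Spacer, switch, follower in that order rightward from the dashpot, upright (0.1 rad), at rest on the shelf, centres within 10 mm of its line; centre spacings 55-80 mm (dashpot-spacer), 46-72 (spacer-switch), 45-71 (switch-follower), spacer-follower over 85; lid joint below 0.06 rad (x of spacer in the frame of dashpot between -0.01 and 0.01 m and z of spacer in the frame of shelf between 0.056 and 0.065 m and angle between each of spacer, switch, follower's own z axis and vertical below 0.1 rad and linear speed of each of spacer, switch, follower below 0.01 m/s and x of switch in the frame of dashpot between -0.01 and 0.01 m and z of switch in the frame of shelf between 0.056 and 0.065 m and x of follower in the frame of dashpot between -0.01 and 0.01 m and z of follower in the frame of shelf between 0.056 and 0.065 m and y of spacer in the frame of dashpot between -0.08 and -0.055 m and horizontal distance between spacer and switch between 0.046 and 0.072 m and horizontal distance between switch and follower between 0.045 and 0.071 m and y of switch in the frame of dashpot below -0.095 m and horizontal distance between spacer and follower above 0.085 m and y of follower in the frame of dashpot below -0.135 m and value of joint lid below 0.06 rad); the robot touches nothing.
It fails at once if the impeller is moved more than 30 mm (distance of impeller from where it was at the start of the episode above 0.03 m).
It fails at once if the wrench is moved more than 30 mm (distance of wrench from where it was at the start of the episode above 0.03 m).
It fails at once if the grease tin is moved more than 30 mm (distance of tin from where it was at the start of the episode above 0.03 m).
It also fails if it takes over 72 s, if anything falls off the work surface, if the arm or the gripper's body presses on something with over 40 N, if the wrist force passes 120 N, or if a joint passes its speed limit or range.

## Robot

A 6-joint arm with a two-finger parallel gripper is mounted at the origin on the work surface. World frame = base frame: x ahead of the robot, y to its left, z up, the work surface at z = 0. Lengths are in m, angles in rad, forces in N, time in s.
With the tool pointing down it reaches from about 0.3 to 0.875 m from the base axis. Payload 6.4 kg.
Tool frame: the origin (TCP) lies on the mounting face of the last link; the fingertips stand 173 mm ahead of it and the grasp point (between the pads) lies 155 mm ahead of it (ctrl.tip_reach is the distance from the TCP to the fingertips, in m); z points along the fingers, y is the line along which they close (so a half turn about z gives the same grasp; the last joint's range is limited). The gripper opens to 85 mm and grips with 20 to 120 N. Pads are 22 mm wide; open, the fingers measure 114 mm over their backs; the gripper's body (76 mm by 85 mm) begins 54 mm behind the grasp point. The pads swing forward as they close: fully open they stand 13 mm farther back than shut.
Start: joints at [-1.313, 0.181, 1.607, -0, 1.354, -0.206], TCP at [0.257, -0.514, 0.405] pointing down, gripper open.
Joint ranges: [-2.99, 2.99], [-0.89, 2.07], [0.3, 2.58], [-1.14, 4.28], [0, 2.63], [-3.12, 3.12]. Speed limits (rad/s): [2.57, 2.57, 3.01, 3.14, 3.14, 3.14].

## Interface

Orientations are given as a unit quaternion [w, x, y, z].
In Python, from bench import ctrl gives the robot as it stands.
- The arm moves only by the shell command python3 -m pendant 'ROWS'. ROWS is JSON, a list that holds one entry, the list of rows, each a list of 7 numbers: the opening, from 0 (shut) to 1 (fully open), then the shift along the tool's x, y, z in mm, then the turn, a rotation vector about the tool's x, y, z in rad. A call has 1 to 5 rows; each row is the pose to reach, as a shift and turn from the pose commanded when the call began, along the tool's axes at that moment; what a row does not reach only later rows make up. A row lasts 1/12 s, in which the tool goes at most 41.7 mm and 7.16 degrees, less where a joint would pass 70% of its speed; a pose out of reach is approached as far as the arm can. A call with a gripper value outside its range is refused whole. The fingers move at their own pace and stop on an object; the grip force is fixed at half the most. Time passes only in rows, so rows that repeat a pose let the fingers close. It gives the time, the measured TCP pose, the force, the opening and the grip force at its end, in the units of the state.
- ctrl.get_obs(): the state, without advancing time (a new reading comes with each control period).
- ctrl.camera(name): name is "scene" or "side" or "wrist"; returns the picture (384x512x3 uint8, red, green, blue); there is no depth.
- ctrl.camera_params(name): a dict with "mtx" (3x3 intrinsics, pixels), "distortion" ([k1, k2, p1, p2, k3] as OpenCV has them; the pictures are not rectified), "world_from_camera" (4x4, takes a point from camera to world coordinates); the wrist camera has in their place "tool_from_camera" (4x4, takes a point from camera to tool coordinates, whose origin is the TCP and whose axes are the flange's). Camera axes: x right, y down, z forward; pixel columns grow to the right and rows downward; lengths in m; the calibration is good to about 2 mm. A picture is of the moment at which its call begins: read the wrist's pose just before it. camera_params takes no time and is no camera call.
- ctrl.hand_in(): hands the job in; it is judged then, once.
Trained networks look in the newest picture that a camera, given by its name, has taken for a name from the list of things; names that differ only in an ending like _2 or _b are one class to them, and where a whole thing is asked for, a point or a joint stands for the part that bears it (a point fixed in the world has none). Each returns a list of dicts, best first, with "confidence" (0 to 1); they miss things now and then, are a little off and sometimes report something else, mostly with a low value. They report only what shows in the picture. A call takes as long as a camera call. They do not tell look-alikes from the thing itself.
- ctrl.boxes_of(camera, name): "point" ([column, row] as shares, 0 to 1, of the picture: columns of its width, rows of its height, amid what is visible of it).
The state is a dict: "time_s": time; "q": joint angles; "dq": joint speeds; "joint_efforts": joint torques, N m; "eef_pos": TCP position; "eef_rot": TCP orientation; "wrist_force": force on the tool from outside, world axes, zero at the start; "torque": the same for the moment, N m; "opening": opening from 0.0 (shut) to 1.0 (fully open); "grasp_force": force on a finger pad.
Only numpy, scipy, OpenCV 4.12 (cv2) and the standard library are available. Lean on these libraries where they do the work, as an engineer would, in place of code of your own. Each camera call takes 0.05 s, during which the arm holds its last target. There are 200 camera calls.

## Working session

There is one attempt and no reset: what is moved stays moved. The work goes in short steps, Python scripts to look and compute and a shell command to move; the robot and the scene stay as the last step left them, time stands still between calls to the robot, and variables do not carry over. Pictures are saved under pics/ and viewed, at most 10 in all, crops included, and the job is handed in when it is done.

```bash
ls; mkdir -p pics; python3 - <<'E'
from bench import ctrl
import cv2,numpy as np
o=ctrl.get_obs();print(o)
ims=[]
for c in("scene","side"):
    im=ctrl.camera(c);cv2.imwrite(f"pics/{c}0.png",im[:,:,::-1]);
    p=ctrl.camera_params(c);print(c,p)
    for n in("spacer","switch","follower","shelf","dashpot","chest","lid_hinge","lid_handle","impeller","wrench","tin"):
        try: print(n,[(round(b["confidence"],2),[round(b["point"][0]*512),round(b["point"][1]*384)]) for b in ctrl.boxes_of(c,n)])
        except Exception as e: print(n,e)
E
```

```text
pics
{'time_s': 0.0, 'q': array([-1.31328342e+00,  1.81556465e-01,  1.60800528e+00,  9.65532302e-06,
        1.35381287e+00, -2.06299396e-01]), 'dq': array([-0.00069314,  0.00024491,  0.00035493, -0.00047717,  0.00177467,
       -0.00076546]), 'joint_efforts': array([ 1.04107581e-03, -4.44857633e+01, -3.51336980e+01, -2.31839731e-04,
        9.15036479e-03,  4.49256888e-06]), 'eef_pos': array([ 0.25718371, -0.51399394,  0.40377653]), 'eef_rot': array([-8.90808667e-04,  9.73229920e-01,  2.29831957e-01, -1.81006299e-05]), 'wrist_force': array([0.42284106, 0.0428796 , 0.61823133]), 'torque': array([-0.02375416,  0.00405022,  0.03676581]), 'grasp_force': 0.0, 'opening': 1.0022776065512564}
scene {'mtx': array([[394.75320389,   0.        , 253.72656408],
       [  0.        , 394.75320389, 189.15484055],
       [  0.        ,   0.        ,   1.        ]]), 'distortion': array([0.0416166, 0.       , 0.       , 0.       , 0.       ]), 'world_from_camera': array([[-0.25166199,  0.64241961, -0.72385308,  1.15324512],
       [ 0.9677792 ,  0.17349293, -0.18249281,  0.16721655],
       [ 0.0083
[... 909 characters left out ...]
.39288497e-01,  4.53413360e-01,
        -4.52872282e-01],
       [ 5.57477924e-04, -7.17728348e-01, -6.96322990e-01,
         8.36636536e-01],
       [ 0.00000000e+00,  0.00000000e+00,  0.00000000e+00,
         1.00000000e+00]])}
spacer [(0.8, [181, 237]), (0.48, [322, 195])]
switch [(0.8, [209, 270]), (0.42, [127, 238])]
follower [(0.71, [200, 255]), (0.62, [352, 160]), (0.6, [184, 204]), (0.55, [126, 240]), (0.52, [245, 204]), (0.51, [263, 239])]
shelf [(0.74, [217, 307])]
dashpot [(0.63, [350, 157])]
chest [(0.57, [199, 269])]
lid_hinge [(0.73, [129, 245]), (0.52, [113, 221])]
lid_handle [(0.8, [126, 239])]
impeller [(0.88, [215, 305])]
wrench [(0.64, [282, 164])]
tin [(0.56, [111, 223])]
```

```bash
python3 - <<'E'
import cv2,numpy as np
a=cv2.imread("pics/scene0.png");b=cv2.imread("pics/side0.png")
v=np.vstack([a[100:340],b[100:384]]);v=cv2.resize(v,None,fx=1.14,fy=1.14)
cv2.imwrite("pics/both0.png",v);print(v.shape)
E
```

```text
(597, 584, 3)
```

View pics/both0.png

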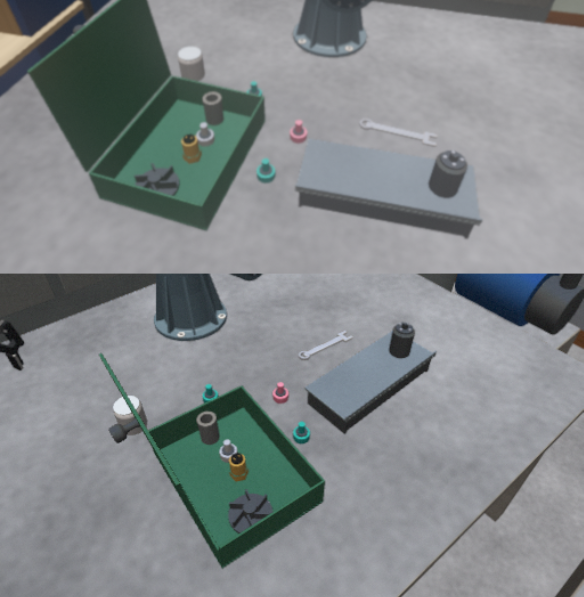

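The picture shows the chest at left with, from near the robot, spacer (scene 186,195), grey follower (178,217), switch (169,227) and impeller (141,259). The dashpot is at (391,250) on the shelf's left end.

The follower candidates in the scene view are (178,217) grey steel in the chest, (231,249) turquoise, (260,217) pink and (222,175) turquoise. The grey one in the chest fits; a crop should confirm it.

```bash
cat > h.py <<'E'
from bench import ctrl
import cv2,numpy as np
from scipy.spatial.transform import Rotation as R
def T_tool():
    o=ctrl.get_obs();T=np.eye(4);T[:3,3]=o["eef_pos"];w,x,y,z=o["eef_rot"];T[:3,:3]=R.from_quat([x,y,z,w]).as_matrix();return T
def ray(cam,uv,T=None):
    p=ctrl.camera_params(cam)
    W=p["world_from_camera"] if cam!="wrist" else T@p["tool_from_camera"]
    n=cv2.undistortPoints(np.array([[uv]],float),p["mtx"],p["distortion"])[0,0]
    return W[:3,3],W[:3,:3]@np.array([*n,1])
def atz(cam,uv,z,T=None):
    o,d=ray(cam,uv,T);return o+d*(z-o[2])/d[2]
def tri(rays):
    A=[];b=[]
    for o,d in rays:
        d=d/np.linalg.norm(d);P=np.eye(3)-np.outer(d,d);A.append(P);b.append(P@o)
    x=np.linalg.lstsq(np.vstack(A),np.hstack(b),rcond=None)[0]
    return x,np.linalg.norm(np.vstack(A)@x-np.hstack(b))
def proj(cam,X,T=None):
    p=ctrl.camera_params(cam)
    W=p["world_from_camera"] if cam!="wrist" else T@p["tool_from_camera"]
    C=np.linalg.inv(W);return cv2.projectPoints(np.atleast_2d(np.array(X,float)),cv2.Rodrigues(C[:3,:3])[0],C[:3,3],p["mtx"],p["distortion"])[0][:,0]
E
python3 - <<'E'
from h import *
np.set_printoptions(precision=4,suppress=True)
D={"spacer":((186,195),(181,237)),"switch":((169,227),(209,270)),"follower":((178,217),(200,255)),"impeller":((141,259),(215,305)),"dashpot":((391,250),(350,157)),"shelf":((335,269),(217+100,195)),"wrench":((349,215),(282,164))}
for n,(a,b) in D.items(): print(n,*tri([ray("scene",a),ray("side",b)]))
s=1/1.14
# shelf top corners (view px): scene / side
S=lambda u,v:atz("scene",(u*s,v*s+100),.06)
Q=lambda u,v:atz("side",(u*s,(v*s-240)+100),.06)
for p in((312,143),(478,217),(298,190),): print("shelf scene",S(*p))
for p in((308,387),(345,420),(435,353)): print("shelf side",Q(*p))
Z=lambda u,v:atz("scene",(u*s,v*s+100),.08)
Y=lambda u,v:atz("side",(u*s,(v*s-240)+100),.08)
for p in((264,96),(207,212),(92,175),(172,78)): print("chest scene",Z(*p))
for p in((242,388),(324,484),(225,552),(150,432)): print("chest side",Y(*p))
print(tri([ray("scene",(35*s,70*s+100)),ray("side",(185*s,0))])[0] if 0 else "")
print(T_tool(),ctrl.camera_params("wrist"))
im=cv2.imread("pics/scene0.png");jm=cv2.imread("pics/side0.png")
c=np.hstack([cv2.resize(im[170:270,130:250],None,fx=4,fy=4,interpolation=2)[:, :400],cv2.resize(jm[200:300,150:250],None,fx=4,fy=4,interpolation=2)])
cv2.imwrite("pics/crop0.png",c)
E
```

```text
spacer [ 0.4342 -0.2037  0.0352] 0.0012970353706106843
switch [ 0.5578 -0.2015  0.0321] 0.007122127269500216
follower [ 0.5107 -0.1952  0.0294] 0.00012204970035015878
impeller [ 0.6377 -0.2388  0.003 ] 0.0037355944020573124
dashpot [0.5417 0.3206 0.0974] 0.001622307280930892
shelf [ 0.5269  0.2175 -0.016 ] 0.009642583294598443
wrench [ 0.3438  0.2345 -0.0143] 0.0005234066239628971
shelf scene [0.5043 0.0545 0.06  ]
shelf scene [0.6042 0.3847 0.06  ]
shelf scene [0.6314 0.0549 0.06  ]
shelf side [0.4968 0.0488 0.06  ]
shelf side [0.6281 0.0463 0.06  ]
shelf side [0.6138 0.3894 0.06  ]
chest scene [ 0.4069 -0.0812  0.08  ]
chest scene [ 0.7344 -0.087   0.08  ]
chest scene [ 0.7117 -0.3298  0.08  ]
chest scene [ 0.4015 -0.3139  0.08  ]
chest side [ 0.4152 -0.0871  0.08  ]
chest side [ 0.7292 -0.1103  0.08  ]
chest side [ 0.721  -0.3335  0.08  ]
chest side [ 0.3984 -0.3155  0.08  ]

[[ 0.8944  0.4473  0.      0.2573]
 [ 0.4473 -0.8944 -0.     -0.5143]
 [-0.      0.0001 -1.      0.4047]
 [ 0.      0.      0.      1.    ]] {'mtx': array([[278.1341,   0.    , 257.7453],
       [  0.    , 278.1341, 197.5219],
       [  0.    ,   0.    ,   1.    ]]), 'distortion': array([-0.0492,  0.    ,  0.    ,  0.    ,  0.    ]), 'tool_from_camera': array([[ 0.0006, -0.9465, -0.3228,  0.0828],
       [ 1.    ,  0.0006,  0.0001, -0.0003],
       [ 0.0001, -0.3228,  0.9465,  0.0308],
       [ 0.    ,  0.    ,  0.    ,  1.    ]])}
```

View pics/crop0.png

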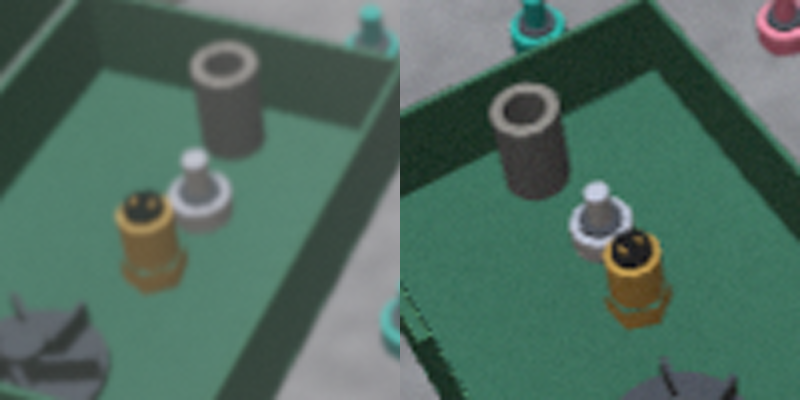

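The crop confirms it: the grey steel follower, stud up, is at scene (178,210) inside the chest, between the spacer (186,186) and the switch (166,222). The other candidates are turquoise or pink. I'm moving the wrist over the chest now, passing in front of the lid.

```bash
python3 -m pendant '[[[1,130,-230,-45,0,0,0.464],[1,130,-230,-45,0,0,0.464],[1,130,-230,-45,0,0,0.464],[1,130,-230,-45,0,0,0.464],[1,130,-230,-45,0,0,0.464]]]'
python3 - <<'E'
from h import *
np.set_printoptions(precision=4,suppress=True)
for n,a,b in(("spacer",(185.9,185.9),(181.4,227.1)),("switch",(165.9,221.6),(207.6,260.4)),("follower",(178.1,209.1),(198.9,247.1))): print(n,*tri([ray("scene",a),ray("side",b)]))
print(T_tool())
E
```

```text
time_s: 1.62
eef_pos: [0.2674, -0.3074, 0.4396]
eef_rot: [-0.0, 1.0, -0.003, 0.0]
wrist_force: [0.8, -0.2, 0.6]
opening: 0.999
grasp_force: 0.0
spacer [ 0.4372 -0.1982  0.0728] 0.00016120667080720636
switch [ 0.5597 -0.201   0.0627] 0.0026314310585373664
follower [ 0.5072 -0.1928  0.0558] 0.0007957845564121926
[[ 1.     -0.0057  0.      0.2674]
 [-0.0057 -1.      0.0003 -0.3074]
 [ 0.     -0.0003 -1.      0.4396]
 [ 0.      0.      0.      1.    ]]
```

```bash
python3 -m pendant '[[[1,60,-107,0,0,0,0],[1,130,-107,10,0,0,0],[1,152,-107,20,0,0,0],[1,152,-107,20,0,0,0],[1,152,-107,20,0,0,0]]]' ; python3 -m pendant '[[[1,0,0,0,0,0,0],[1,0,0,0,0,0,0]]]' >/dev/null
python3 - <<'E'
from h import *
np.set_printoptions(precision=4,suppress=True)
T=T_tool();print(T,ctrl.get_obs()["dq"])
im=ctrl.camera("wrist");cv2.imwrite("pics/w1.png",cv2.resize(im[:,:,::-1],None,fx=1.5,fy=1.5))
for n,h in(("spacer",.04),("switch",.04),("follower",.03),("impeller",.022)):
    for b in ctrl.boxes_of("wrist",n):
        uv=np.array(b["point"])*[512,384]; print(n,b["confidence"],uv,atz("wrist",uv,h,T))
print(proj("wrist",[[.4372,-.1982,.075],[.5597,-.201,.067],[.5072,-.1928,.055]],T))
E
```

```text
time_s: 2.03
eef_pos: [0.4219, -0.1999, 0.4197]
eef_rot: [0.0, 1.0, 0.001, 0.001]
wrist_force: [-0.2, 0.1, 0.8]
opening: 1.001
grasp_force: 0.0
[[ 1.      0.0031 -0.001   0.4204]
 [ 0.0031 -1.      0.0006 -0.2012]
 [-0.001  -0.0006 -1.      0.4193]
 [ 0.      0.      0.      1.    ]] [-0.0457 -0.0252  0.0157 -0.0077  0.0052 -0.0133]
spacer 0.7 [251.8016 164.3136] [ 0.4285 -0.1933  0.04  ]
spacer 0.19 [451.1232 139.3152] [ 0.4628 -0.4457  0.04  ]
switch 0.94 [261.0176  45.8112] [ 0.565 -0.204  0.04 ]
follower 0.79 [252.6208 100.608 ] [ 0.5057 -0.1943  0.03  ]
follower 0.73 [121.9072  46.5024] [ 0.5676 -0.0405  0.03  ]
follower 0.67 [213.9136 224.7936] [ 0.3394 -0.1393  0.03  ]
follower 0.58 [103.9872 153.6   ] [0.4406 0.0012 0.03  ]
impeller 0.69 [288.4096   4.3008] [ 0.6124 -0.2354  0.022 ]
[[255.4266 163.2644]
 [258.3319  46.368 ]
 [250.9075  99.0551]]
```

View pics/w1.png

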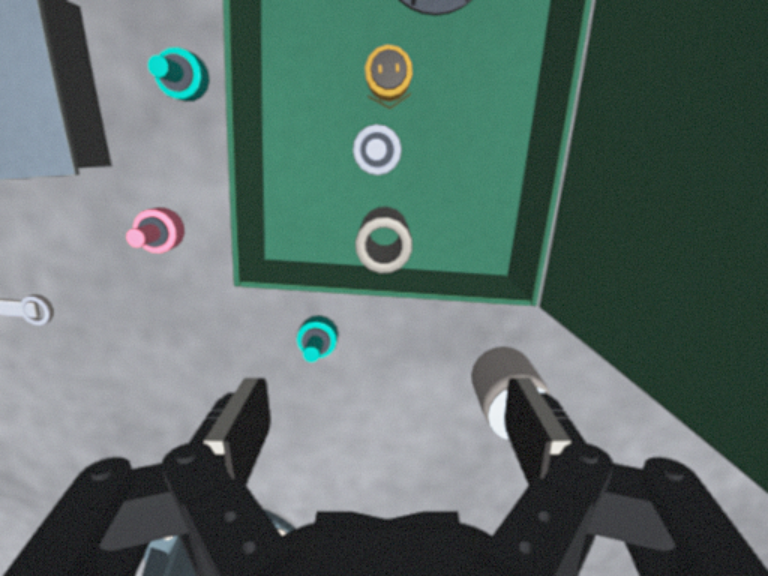

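The wrist view puts the spacer's top at (256,163), the follower's stud at (251,100) and the switch's top at (259,47). All three agree with the triangulation to within 2 mm. The look-alikes all stand outside the chest. Next I grasp the spacer.

```bash
python3 -m pendant '[[[1,17,-2,40,0,0,0],[1,17,-2,80,0,0,0],[1,17,-2,120,0,0,0],[1,17,-2,160,0,0,0],[1,17,-2,190,0,0,0]]]' ; python3 -m pendant '[[[1,0,0,12,0,0,0],[1,0,0,24,0,0,0],[0.3,0,0,24,0,0,0],[0.3,0,0,24,0,0,0],[0.3,0,0,24,0,0,0]]]';python3 -m pendant '[[[0.3,0,0,0,0,0,0],[0.3,0,0,0,0,0,0],[0.3,0,0,0,0,0,0],[0.3,0,0,0,0,0,0]]]'
```

```text
time_s: 2.87
eef_pos: [0.4352, -0.2003, 0.2271]
eef_rot: [-0.001, 1.0, -0.001, -0.001]
wrist_force: [0.2, -0.7, -0.8]
opening: 1.001
grasp_force: 0.0
time_s: 3.28
eef_pos: [0.4368, -0.201, 0.2067]
eef_rot: [0.001, 1.0, -0.001, 0.001]
wrist_force: [-0.3, -0.8, -0.0]
opening: 0.604
grasp_force: 0.0
time_s: 3.62
eef_pos: [0.4373, -0.2009, 0.2073]
eef_rot: [0.001, 1.0, -0.0, 0.001]
wrist_force: [-2.4, 0.1, 7.1]
opening: 0.501
grasp_force: 61.4
```

```bash
python3 -m pendant '[[[0.3,0,0,-30,0,0,0],[0.3,0,0,-70,0,0,0],[0.3,0,0,-110,0,0,0],[0.3,0,0,-150,0,0,0],[0.3,0,0,-170,0,0,0]]]'; python3 -m pendant '[[[0.3,10,-36,0,0,0,-0.12],[0.3,20,-74,0,0,0,-0.24],[0.3,31,-112,0,0,0,-0.36],[0.3,42,-150,0,0,0,-0.48],[0.3,55,-188,0,0,0,-0.6]]]'; python3 -m pendant '[[[0.3,33,-26,0,0,0,-0.12],[0.3,66,-52,0,0,0,-0.24],[0.3,99,-78,0,0,0,-0.36],[0.3,132,-104,0,0,0,-0.48],[0.3,161,-134,0,0,0,-0.6]]]'; python3 -m pendant '[[[0.3,0,0,0,0,0,-0.12],[0.3,0,0,0,0,0,-0.24],[0.3,0,0,0,0,0,-0.37],[0.3,0,0,0,0,0,-0.37],[0.3,0,0,0,0,0,-0.37]]]'
python3 - <<'E'
from h import *
np.set_printoptions(precision=4,suppress=True)
T=T_tool();print(T)
im=ctrl.camera("wrist");cv2.imwrite("pics/w2.png",cv2.resize(im[:,:,::-1],None,fx=1.5,fy=1.5))
for n,h in(("dashpot",.14),("shelf",.06)):
    for b in ctrl.boxes_of("wrist",n):
        uv=np.array(b["point"])*[512,384]; print(n,b["confidence"],uv,atz("wrist",uv,h,T))
E
```

```text
time_s: 4.03
eef_pos: [0.4373, -0.2006, 0.3814]
eef_rot: [0.002, 1.0, 0.0, 0.003]
wrist_force: [0.5, -0.8, -1.0]
opening: 0.506
grasp_force: 61.5
time_s: 4.45
eef_pos: [0.4915, -0.0104, 0.3763]
eef_rot: [0.0, 0.955, 0.298, 0.0]
wrist_force: [0.3, -0.8, -0.8]
opening: 0.507
grasp_force: 61.5
time_s: 4.87
eef_pos: [0.5492, 0.19, 0.3762]
eef_rot: [0.0, 0.824, 0.567, 0.001]
wrist_force: [1.2, -0.0, -1.2]
opening: 0.504
grasp_force: 61.5
time_s: 5.28
eef_pos: [0.5485, 0.188, 0.3759]
eef_rot: [0.0, 0.709, 0.706, 0.0]
wrist_force: [0.5, -0.4, -0.7]
opening: 0.506
grasp_force: 61.5
[[ 0.0041  1.      0.0002  0.5485]
 [ 1.     -0.0041  0.      0.188 ]
 [ 0.      0.0002 -1.      0.3759]
 [ 0.      0.      0.      1.    ]]
dashpot 0.76 [259.3792  31.4112] [0.5496 0.3167 0.14  ]
shelf 0.98 [267.8784 120.6144] [0.5585 0.2548 0.06  ]
shelf 0.52 [259.0208 274.0992] [0.5493 0.0769 0.06  ]
```

View pics/w2.png

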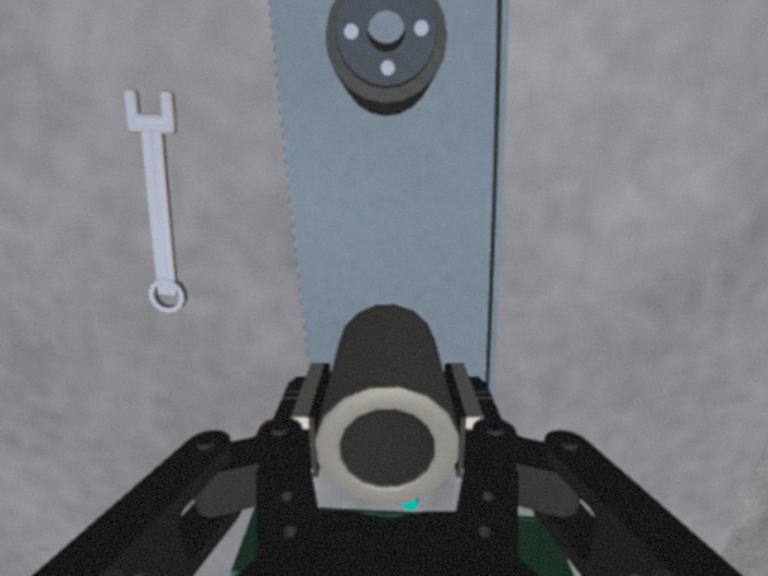

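The wrist view shows the dashpot's rod top at (257,18), the shelf's near edge running from (183,33) to (205,237), the lip on the right and the spacer held at (259,299).

```bash
python3 - <<'E'
from h import *
np.set_printoptions(precision=4,suppress=True)
T=T_tool();f=lambda u,v,z:atz("wrist",(u/1.5,v/1.5),z,T)
print("rod",f(386,27,.155),"shoulder c",f(387,33,.14))
a,b=f(275,50,.06),f(307,355,.06);print("near",a,b,"yaw",np.arctan2(-(a-b)[0],(a-b)[1]))
a,b=f(507,30,.072),f(489,380,.072);print("lip",a,b,np.arctan2(-(a-b)[0],(a-b)[1]))
print("held",f(388,446,.244))
print("rod scene/side",tri([ray("scene",(453/1.14,152/1.14+100)),ray("side",(403/1.14,325/1.14-210.5+100))]))
im=cv2.imread("pics/side0.png")
E
```

```text
rod [0.5485 0.3204 0.155 ] shoulder c [0.5489 0.322  0.14  ]
near [0.4805 0.3332 0.06  ] [0.4875 0.1268 0.06  ] yaw 0.033932756914747994
lip [0.6187 0.3408 0.072 ] [0.6245 0.1115 0.072 ] 0.025307333200328665
held [0.5486 0.19   0.244 ]
rod scene/side (array([0.5545, 0.31  , 0.1031]), np.float64(0.06272612645146208))
```

```bash
python3 -m pendant '[[[0.3,30,2.5,0,0,0,0],[0.3,67,2.5,10,0,0,0],[0.3,67,2.5,40,0,0,0],[0.3,67,2.5,75,0,0,0],[0.3,67,2.5,95,0,0,0]]]'; python3 -m pendant '[[[0.3,0,0,6,0,0,0],[0.3,0,0,11,0,0,0],[0.3,0,0,15,0,0,0],[0.3,0,0,17,0,0,0],[0.3,0,0,17,0,0,0]]]'
```

```text
time_s: 5.85
eef_pos: [0.5501, 0.2551, 0.2775]
eef_rot: [-0.001, 0.708, 0.706, -0.001]
wrist_force: [-0.7, 1.1, -1.5]
opening: 0.505
grasp_force: 61.5
time_s: 6.27
eef_pos: [0.5519, 0.2548, 0.2649]
eef_rot: [0.001, 0.708, 0.706, 0.001]
wrist_force: [-0.4, -0.2, -0.7]
opening: 0.502
grasp_force: 61.5
```

```bash
python3 -m pendant '[[[0.3,0,0,1,0,0,0],[0.3,0,0,2,0,0,0],[0.3,0,0,2.5,0,0,0],[0.3,0,0,2.5,0,0,0],[0.3,0,0,2.5,0,0,0]]]'
```

```text
time_s: 6.68
eef_pos: [0.5517, 0.2549, 0.2623]
eef_rot: [0.0, 0.707, 0.707, 0.001]
wrist_force: [-0.9, -0.5, 6.9]
opening: 0.504
grasp_force: 62.0
```

```bash
python3 -m pendant '[[[0.9,0,0,0,0,0,0],[0.9,0,0,0,0,0,0],[0.9,0,0,0,0,0,0],[0.9,0,0,0,0,0,0],[0.9,0,0,-5,0,0,0]]]'; python3 -m pendant '[[[0.9,0,0,-30,0,0,0],[0.9,0,0,-70,0,0,0],[0.9,0,0,-110,0,0,0],[0.9,-30,0,-130,0,0,0],[0.9,-60,0,-140,0,0,0]]]' >/dev/null; python3 -m pendant '[[[0.9,-35,0,0,0,0,0],[0.9,-75,0,0,0,0,0],[0.9,-110,0,0,0,0,0],[0.9,-120,0,0,0,0,0],[0.9,-120,0,0,0,0,0]]]'
python3 - <<'E'
from h import *
T=T_tool();np.save("T3.npy",T);print(T)
im=ctrl.camera("wrist");cv2.imwrite("pics/w3.png",cv2.resize(im[:,:,::-1],None,fx=1.5,fy=1.5))
E
```

```text
time_s: 7.1
eef_pos: [0.5507, 0.2547, 0.265]
eef_rot: [-0.001, 0.707, 0.707, -0.001]
wrist_force: [-0.7, -0.4, -0.5]
opening: 0.898
grasp_force: 0.0
time_s: 7.93
eef_pos: [0.5512, 0.0724, 0.4066]
eef_rot: [0.0, 0.709, 0.705, 0.0]
wrist_force: [-0.5, 0.1, 1.3]
opening: 0.9
grasp_force: 0.0
[[ 4.95984456e-03  9.99987591e-01  4.67316345e-04  5.51216428e-01]
 [ 9.99987608e-01 -4.95964331e-03 -4.30840006e-04  7.24326352e-02]
 [-4.28516937e-04  4.69447454e-04 -9.99999798e-01  4.06573047e-01]
 [ 0.00000000e+00  0.00000000e+00  0.00000000e+00  1.00000000e+00]]
```

View pics/w3.png

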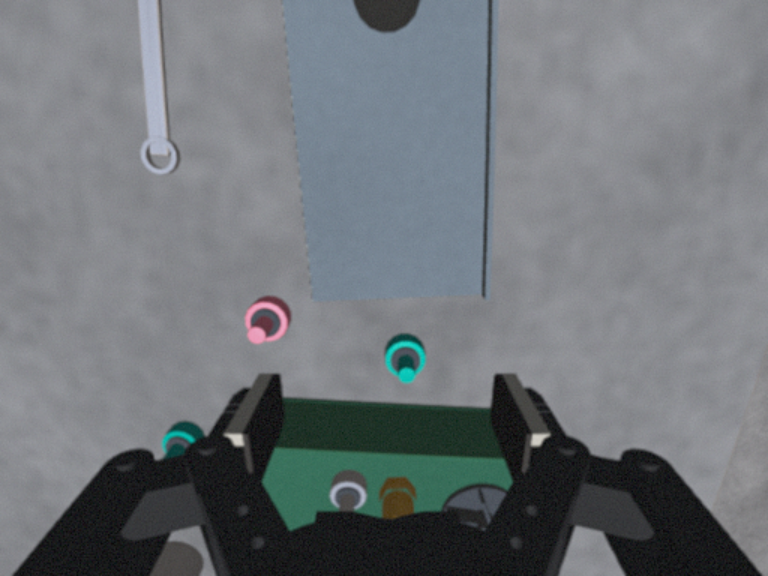

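The wrist view shows the shelf's right end: near corner at (209,199), far corner at (325,198), near edge starting from (191,13), and the spacer standing at the top.

```bash
python3 - <<'E'
from h import *
np.set_printoptions(precision=4,suppress=True)
T=np.load("T3.npy");f=lambda u,v,z:atz("wrist",(u/1.5,v/1.5),z,T)
a,b=f(286,20,.06),f(313,299,.06);print("near",a,b,"yaw",np.arctan2(-(a-b)[0],(a-b)[1]))
a=f(487,297,.06);print("end",b,a,np.arctan2((a-b)[1],(a-b)[0]))
a,b=f(491,60,.072),f(487,280,.072);print("lip",a,b,np.arctan2(-(a-b)[0],(a-b)[1]))
E
```

```text
near [0.4847 0.2427 0.06  ] [0.4918 0.0459 0.06  ] yaw 0.035880291812125514
end [0.4918 0.0459 0.06  ] [0.6315 0.0469 0.06  ] 0.007405714064876321
lip [0.62   0.2154 0.072 ] [0.6274 0.0647 0.072 ] 0.04895933682643051
```

```bash
python3 -m pendant '[[[0.9,-28,0,0,0,0,0.12],[0.9,-58,0,0,0,0,0.24],[0.9,-90,0,0,0,0,0.36],[0.9,-120,0,0,0,0,0.48],[0.9,-150,0,0,0,0,0.6]]]' >/dev/null; python3 -m pendant '[[[0.9,-20,16,0,0,0,0.12],[0.9,-40,32,0,0,0,0.24],[0.9,-60,48,0,0,0,0.36],[0.9,-80,64,0,0,0,0.48],[0.9,-97,78,0,0,0,0.6]]]'; python3 -m pendant '[[[1,0,0,15,0,0,0.12],[1,0,0,35,0,0,0.24],[1,0,0,60,0,0,0.366],[1,0,0,80,0,0,0.366],[1,0,0,80,0,0,0.366]]]'
python3 - <<'E'
from h import *
np.set_printoptions(precision=4,suppress=True)
T=T_tool();print(T)
im=ctrl.camera("wrist");cv2.imwrite("pics/w4.png",im[:,:,::-1])
for n,h in(("switch",.04),("follower",.03),("impeller",.022)):
    for b in ctrl.boxes_of("wrist",n):
        uv=np.array(b["point"])*[512,384]; print(n,round(b["confidence"],2),uv,atz("wrist",uv,h,T))
E
```

```text
time_s: 8.82
eef_pos: [0.5612, -0.199, 0.4061]
eef_rot: [-0.0, 0.983, 0.182, 0.0]
wrist_force: [0.6, 0.4, -0.2]
opening: 0.901
grasp_force: 0.0
time_s: 9.23
eef_pos: [0.5597, -0.1967, 0.3213]
eef_rot: [-0.002, 1.0, 0.003, -0.004]
wrist_force: [-1.0, 0.3, -0.0]
opening: 0.997
grasp_force: 0.0
[[ 1.      0.0054 -0.007   0.5597]
 [ 0.0054 -1.      0.0049 -0.1967]
 [-0.007  -0.005  -1.      0.3213]
 [ 0.      0.      0.      1.    ]]
switch 0.94 [267.7248 189.5808] [ 0.5629 -0.2046  0.04  ]
switch 0.39 [305.5104  83.4048] [ 0.6567 -0.2347  0.04  ]
follower 0.93 [255.3856 234.7008] [ 0.5105 -0.193   0.03  ]
follower 0.77 [101.3248 173.4144] [ 0.5752 -0.0419  0.03  ]
follower 0.71 [ 86.4256 281.7024] [ 0.4481 -0.0001  0.03  ]
follower 0.68 [475.904  208.2816] [ 0.5414 -0.4206  0.03  ]
impeller 0.73 [304.4864  84.096 ] [ 0.6571 -0.2366  0.022 ]
```

```bash
python3 -m pendant '[[[1,1,6,30,0,0,0],[1,1,6,65,0,0,0],[1,1,6,100,0,0,0],[1,1,6,120,0,0,0],[1,1,6,132,0,0,0]]]' ; python3 -m pendant '[[[1,0,0,1,0,0,0],[0.2,0,0,1,0,0,0],[0.2,0,0,1,0,0,0],[0.2,0,0,1,0,0,0],[0.2,0,0,1,0,0,0]]]' >/dev/null;python3 -m pendant '[[[0.2,0,0,0,0,0,0],[0.2,0,0,0,0,0,0],[0.2,0,0,0,0,0,0],[0.2,0,0,0,0,0,0],[0.2,0,0,0,0,0,0]]]'
```

```text
time_s: 9.85
eef_pos: [0.5613, -0.2048, 0.1928]
eef_rot: [-0.0, 1.0, 0.002, -0.001]
wrist_force: [-0.2, 0.7, 0.3]
opening: 1.003
grasp_force: 0.0
time_s: 10.68
eef_pos: [0.5625, -0.2049, 0.1958]
eef_rot: [0.0, 1.0, 0.002, 0.002]
wrist_force: [-1.2, 5.0, 11.2]
opening: 0.378
grasp_force: 67.9
```

```bash
python3 -m pendant '[[[0.2,0,0,-20,0,0,0],[0.2,0,0,-60,0,0,0],[0.2,0,0,-100,0,0,0],[0.2,0,0,-140,0,0,0],[0.2,0,0,-180,0,0,0]]]'; python3 -m pendant '[[[0.2,0,-38,0,0,0,-0.12],[0.2,-1,-78,0,0,0,-0.24],[0.2,-2,-118,0,0,0,-0.36],[0.2,-3,-159,0,0,0,-0.48],[0.2,-4,-200,0,0,0,-0.6]]]' >/dev/null; python3 -m pendant '[[[0.2,22,-34,0,0,0,-0.12],[0.2,44,-68,0,0,0,-0.24],[0.2,66,-102,0,0,0,-0.36],[0.2,88,-136,0,0,0,-0.48],[0.2,111,-171,0,0,0,-0.6]]]' >/dev/null; python3 -m pendant '[[[0.2,0,0,0,0,0,-0.12],[0.2,0,0,0,0,0,-0.24],[0.2,0,0,0,0,0,-0.37],[0.2,0,0,0,0,0,-0.37],[0.2,0,0,0,0,0,-0.37]]]'
python3 - <<'E'
from h import *
np.set_printoptions(precision=4,suppress=True)
T=T_tool();np.save("T5.npy",T);print(T)
im=ctrl.camera("wrist");cv2.imwrite("pics/w5.png",cv2.resize(im[:,:,::-1],None,fx=1.5,fy=1.5))
for n,h in(("dashpot",.14),("spacer",.13),("switch",.22)):
    for b in ctrl.boxes_of("wrist",n):
        uv=np.array(b["point"])*[512,384]; print(n,round(b["confidence"],2),uv,atz("wrist",uv,h,T))
E
```

```text
time_s: 11.1
eef_pos: [0.561, -0.2049, 0.3754]
eef_rot: [0.0, 1.0, 0.002, 0.0]
wrist_force: [1.4, 0.2, -1.8]
opening: 0.379
grasp_force: 66.2
time_s: 12.35
eef_pos: [0.5508, 0.1984, 0.3734]
eef_rot: [0.0, 0.707, 0.707, 0.0]
wrist_force: [0.6, -0.5, -1.9]
opening: 0.382
grasp_force: 66.5
[[ 0.0002  1.      0.0002  0.5508]
 [ 1.     -0.0002  0.      0.1984]
 [ 0.      0.0002 -1.      0.3734]
 [ 0.      0.      0.      1.    ]]
dashpot 0.83 [254.72    43.0848] [0.5483 0.3197 0.14  ]
spacer 0.72 [257.8944 144.192 ] [0.5505 0.252  0.13  ]
switch 0.88 [261.3248 275.712 ] [0.5521 0.1972 0.22  ]
```

View pics/w5.png

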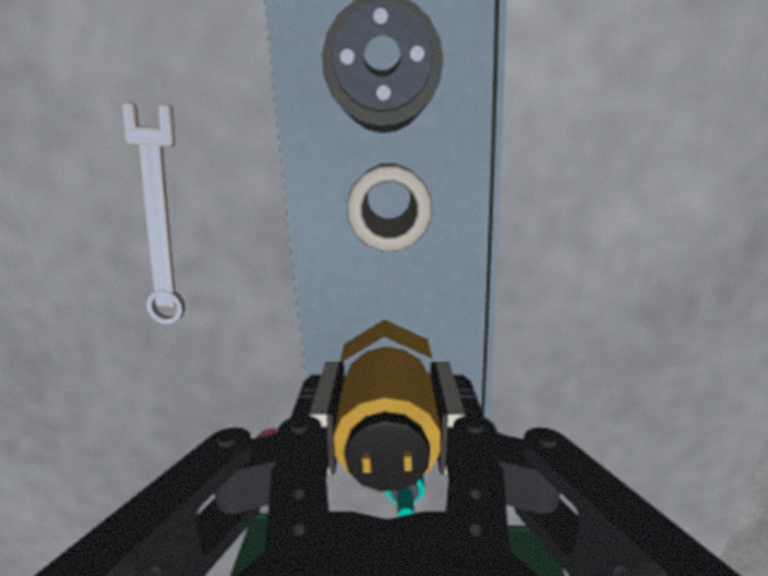

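The spacer stands upright in the row at (260,139), the dashpot is at (255,36) and the switch is held upright at (258,300). I'm lowering the switch.

```bash
python3 -m pendant '[[[0.2,0,2,20,0,0,0],[0.2,0,2,50,0,0,0],[0.2,0,2,80,0,0,0],[0.2,0,2,100,0,0,0],[0.2,0,2,112,0,0,0]]]'; python3 -m pendant '[[[0.2,0,0,2,0,0,0],[0.2,0,0,4,0,0,0],[0.2,0,0,6,0,0,0],[0.2,0,0,7,0,0,0],[0.2,0,0,7,0,0,0]]]'; python3 -m pendant '[[[0.2,0,0,1,0,0,0],[0.2,0,0,2,0,0,0],[0.2,0,0,3,0,0,0],[0.2,0,0,3,0,0,0],[0.2,0,0,3,0,0,0]]]'
```

```text
time_s: 12.97
eef_pos: [0.5519, 0.1979, 0.2582]
eef_rot: [-0.001, 0.707, 0.707, -0.002]
wrist_force: [-0.5, 0.2, -3.6]
opening: 0.387
grasp_force: 66.5
time_s: 13.38
eef_pos: [0.5535, 0.1984, 0.2554]
eef_rot: [0.001, 0.706, 0.708, 0.001]
wrist_force: [0.4, 0.1, -1.8]
opening: 0.384
grasp_force: 66.5
time_s: 13.8
eef_pos: [0.5529, 0.1984, 0.2511]
eef_rot: [-0.0, 0.706, 0.708, -0.0]
wrist_force: [-0.8, 0.3, -2.5]
opening: 0.383
grasp_force: 66.5
```

```bash
python3 -m pendant '[[[0.2,0,0,1,0,0,0],[0.2,0,0,2,0,0,0],[0.2,0,0,2,0,0,0],[0.2,0,0,2,0,0,0]]]'; 
```

```text
time_s: 14.13
eef_pos: [0.5531, 0.1984, 0.2507]
eef_rot: [0.0, 0.706, 0.708, -0.0]
wrist_force: [-5.2, -2.5, 10.4]
opening: 0.385
grasp_force: 69.2
```

```bash
python3 -m pendant '[[[0.9,0,0,0,0,0,0],[0.9,0,0,0,0,0,0],[0.9,0,0,0,0,0,0],[0.9,0,0,0,0,0,0],[0.9,0,0,0,0,0,0]]]'; python3 -m pendant '[[[0.9,0,0,-25,0,0,0],[0.9,0,0,-65,0,0,0],[0.9,0,0,-105,0,0,0],[0.9,0,0,-135,0,0,0],[0.9,0,0,-150,0,0,0]]]' >/dev/null; python3 -m pendant '[[[0.9,-36,-4,0,0,0,0.12],[0.9,-76,-9,0,0,0,0.24],[0.9,-116,-14,0,0,0,0.36],[0.9,-156,-19,0,0,0,0.48],[0.9,-196,-23,0,0,0,0.6]]]' >/dev/null; python3 -m pendant '[[[0.9,-35,18,0,0,0,0.12],[0.9,-70,36,0,0,0,0.24],[0.9,-105,55,0,0,0,0.36],[0.9,-140,74,0,0,0,0.48],[0.9,-175,92,0,0,0,0.6]]]' >/dev/null; python3 -m pendant '[[[0.9,0,0,15,0,0,0.12],[0.9,0,0,35,0,0,0.24],[0.9,0,0,60,0,0,0.37],[0.9,0,0,80,0,0,0.37],[0.9,0,0,80,0,0,0.37]]]'; python3 -m pendant '[[[0.6,0,0,0,0,0,0],[0.6,0,0,0,0,0,0]]]'
python3 - <<'E'
from h import *
np.set_printoptions(precision=4,suppress=True)
T=T_tool();print(T)
im=ctrl.camera("wrist");cv2.imwrite("pics/w6.png",im[:,:,::-1])
for n,h in(("follower",.03),("impeller",.022)):
    for b in ctrl.boxes_of("wrist",n):
        uv=np.array(b["point"])*[512,384]; print(n,round(b["confidence"],2),uv,atz("wrist",uv,h,T),im[int(uv[1])-6:int(uv[1])+7,int(uv[0])-6:int(uv[0])+7].mean((0,1)))
# stud: bright low-saturation blob near projected
p=proj("wrist",[.507,-.194,.055],T)[0];print(p)
g=im.astype(int);x0,y0=int(p[0])-30,int(p[1])-30
c=im[y0:y0+60,x0:x0+60];s=c.max(2).astype(int)-c.min(2)
E
```

```text
time_s: 14.55
eef_pos: [0.553, 0.1984, 0.249]
eef_rot: [-0.0, 0.706, 0.708, -0.0]
wrist_force: [-0.1, -0.1, 0.4]
opening: 0.901
grasp_force: 0.0
time_s: 16.22
eef_pos: [0.5066, -0.1935, 0.3146]
eef_rot: [-0.002, 1.0, 0.001, -0.003]
wrist_force: [-1.3, 0.3, 0.2]
opening: 0.902
grasp_force: 0.0
time_s: 16.38
eef_pos: [0.5088, -0.1944, 0.3204]
eef_rot: [0.0, 1.0, 0.002, 0.001]
wrist_force: [0.1, 0.0, 0.6]
opening: 0.633
grasp_force: 0.0
[[ 1.      0.0048  0.0013  0.5088]
 [ 0.0048 -1.     -0.0009 -0.1944]
 [ 0.0013  0.0009 -1.      0.3204]
 [ 0.      0.      0.      1.    ]]
follower 0.88 [ 76.1856 245.1072] [0.4483 0.0001 0.03  ] [133.9053 106.3491 120.6568]
follower 0.76 [212.1216 328.704 ] [ 0.3378 -0.141   0.03  ] [ 65.3432 130.7574 132.3018]
follower 0.66 [ 91.392  128.2944] [ 0.5703 -0.0399  0.03  ] [ 65.1479 112.0237 115.2012]
impeller 0.59 [308.1216  35.2128] [ 0.6486 -0.2372  0.022 ] [ 95.7337 101.5621 111.2604]
impeller 0.3 [256.2048 192.8064] [ 0.5056 -0.193   0.022 ] [154.9586 154.5858 156.9527]
[257.17   202.5728]
```

```bash
python3 -m pendant '[[[0.6,-2,-1,30,0,0,0],[0.6,-2,-1,65,0,0,0],[0.6,-2,-1,95,0,0,0],[0.6,-2,-1,108,0,0,0],[0.6,-2,-1,114,0,0,0]]]' ; python3 -m pendant '[[[0.6,0,0,0,0,0,0],[0,0,0,0,0,0,0],[0,0,0,0,0,0,0],[0,0,0,0,0,0,0],[0,0,0,0,0,0,0]]]' >/dev/null;python3 -m pendant '[[[0,0,0,0,0,0,0],[0,0,0,0,0,0,0],[0,0,0,0,0,0,0],[0,0,0,0,0,0,0],[0,0,0,0,0,0,0]]]'
```

```text
time_s: 16.95
eef_pos: [0.5056, -0.1927, 0.2034]
eef_rot: [-0.001, 1.0, 0.002, -0.001]
wrist_force: [-0.1, 0.6, 0.6]
opening: 0.6
grasp_force: 0.0
time_s: 17.78
eef_pos: [0.5071, -0.1936, 0.2069]
eef_rot: [0.001, 1.0, 0.002, 0.001]
wrist_force: [-0.4, 1.1, 6.8]
opening: 0.158
grasp_force: 58.5
```

```bash
python3 -m pendant '[[[0,0,0,-20,0,0,0],[0,0,0,-60,0,0,0],[0,0,0,-100,0,0,0],[0,0,0,-140,0,0,0],[0,0,0,-170,0,0,0]]]'; python3 -m pendant '[[[0,4,-30,0,0,0,-0.12],[0,9,-64,0,0,0,-0.24],[0,14,-98,0,0,0,-0.36],[0,19,-133,0,0,0,-0.48],[0,24,-168,0,0,0,-0.6]]]' >/dev/null; python3 -m pendant '[[[0,23,-25,0,0,0,-0.12],[0,46,-50,0,0,0,-0.24],[0,69,-75,0,0,0,-0.36],[0,92,-100,0,0,0,-0.48],[0,115,-126,0,0,0,-0.6]]]' >/dev/null; python3 -m pendant '[[[0,0,0,0,0,0,-0.12],[0,0,0,0,0,0,-0.24],[0,0,0,0,0,0,-0.37],[0,0,0,0,0,0,-0.37],[0,0,0,0,0,0,-0.37]]]'
python3 - <<'E'
from h import *
np.set_printoptions(precision=4,suppress=True)
T=T_tool();print(T)
im=ctrl.camera("wrist");cv2.imwrite("pics/w7.png",cv2.resize(im[:,:,::-1],None,fx=1.5,fy=1.5))
for n,h in(("dashpot",.14),("spacer",.13),("switch",.12),("follower",.2)):
    for b in ctrl.boxes_of("wrist",n):
        uv=np.array(b["point"])*[512,384]; print(n,round(b["confidence"],2),uv,atz("wrist",uv,h,T))
E
```

```text
time_s: 18.2
eef_pos: [0.5064, -0.1932, 0.3789]
eef_rot: [0.001, 1.0, 0.002, 0.001]
wrist_force: [0.9, -0.8, -1.3]
opening: 0.164
grasp_force: 58.9
time_s: 19.45
eef_pos: [0.5526, 0.1439, 0.3752]
eef_rot: [-0.0, 0.707, 0.707, -0.0]
wrist_force: [0.0, 0.9, -2.3]
opening: 0.162
grasp_force: 59.0
[[ 0.0002  1.     -0.0002  0.5526]
 [ 1.     -0.0002 -0.0001  0.1439]
 [-0.0001 -0.0002 -1.      0.3752]
 [ 0.      0.      0.      1.    ]]
dashpot 0.83 [253.184   9.792] [0.5491 0.2852 0.14  ]
spacer 0.83 [258.9184  55.9104] [0.5528 0.2592 0.13  ]
switch 0.9 [259.584  140.8128] [0.5535 0.1986 0.12  ]
follower 0.93 [259.1232 238.1952] [0.5528 0.1532 0.2   ]
follower 0.56 [175.5136 270.4896] [0.5021 0.1312 0.2   ]
follower 0.55 [265.7792 297.1008] [0.5571 0.1118 0.2   ]
```

View pics/w7.png

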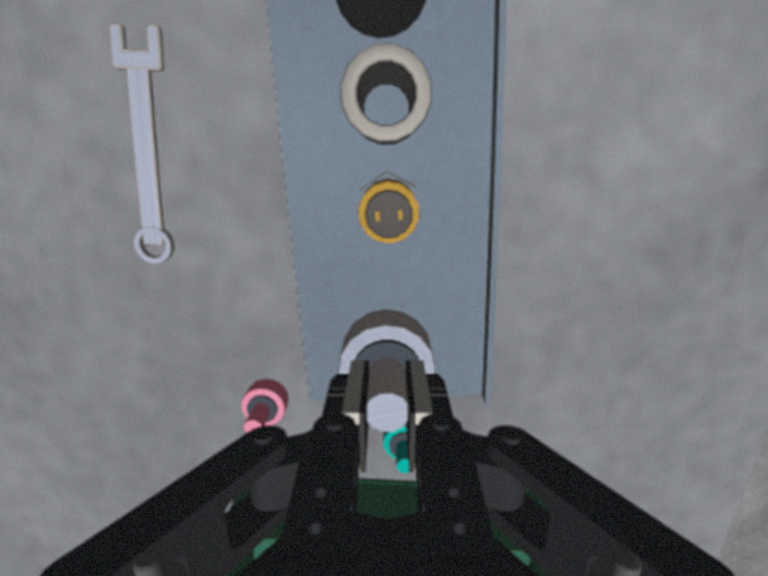

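The spacer (257,62) and the switch (259,141) stand upright in line, with the follower held stud up. I'm lowering the follower.

```bash
python3 -m pendant '[[[0,-1,2,20,0,0,0],[0,-1,2,50,0,0,0],[0,-1,2,80,0,0,0],[0,-1,2,97,0,0,0],[0,-1,2,106,0,0,0]]]'; python3 -m pendant '[[[0,0,0,2,0,0,0],[0,0,0,4,0,0,0],[0,0,0,6,0,0,0],[0,0,0,7,0,0,0],[0,0,0,7,0,0,0]]]'; python3 -m pendant '[[[0,0,0,1,0,0,0],[0,0,0,2,0,0,0],[0,0,0,2,0,0,0],[0,0,0,2,0,0,0],[0,0,0,2,0,0,0]]]'
```

```text
time_s: 20.12
eef_pos: [0.5536, 0.1427, 0.2661]
eef_rot: [-0.002, 0.707, 0.708, -0.002]
wrist_force: [-1.5, 0.1, -2.5]
opening: 0.166
grasp_force: 59.0
time_s: 20.53
eef_pos: [0.5552, 0.143, 0.2632]
eef_rot: [0.001, 0.706, 0.708, 0.001]
wrist_force: [-0.9, -0.2, -1.7]
opening: 0.162
grasp_force: 59.0
time_s: 20.95
eef_pos: [0.5552, 0.143, 0.262]
eef_rot: [0.001, 0.706, 0.708, 0.001]
wrist_force: [-2.5, -0.1, 7.8]
opening: 0.159
grasp_force: 60.0
```

```bash
python3 -m pendant '[[[0.6,0,0,0,0,0,0],[0.6,0,0,0,0,0,0],[0.6,0,0,0,0,0,0],[0.6,0,0,0,0,0,0]]]'; python3 -m pendant '[[[0.6,0,0,-20,0,0,0],[0.6,0,0,-60,0,0,0],[0.6,0,0,-100,0,0,0],[0.6,0,0,-140,0,0,0],[0.6,0,0,-180,0,0,0]]]' >/dev/null;  python3 -m pendant '[[[0,-20,-3,-30,0,0,0],[0,-60,-8,-60,0,0,0],[0,-100,-14,-90,0,0,0],[0,-140,-20,-115,0,0,0],[0,-180,-25,-120,0,0,0]]]' 
python3 - <<'E'
from h import *
np.set_printoptions(precision=4,suppress=True)
T=np.array([[1,.0031,-.001,.4204],[.0031,-1,.0006,-.2012],[-.001,-.0006,-1,.4193],[0,0,0,1]])
print("corner R,L",atz("wrist",(540/1.5,304/1.5),.08,T),atz("wrist",(235/1.5,286/1.5),.08,T))
a=ctrl.camera("scene");b=ctrl.camera("side")
v=np.vstack([a[70:340],b[100:384]])[:,:,::-1];cv2.imwrite("pics/both8.png",cv2.resize(v,None,fx=1.08,fy=1.08))
E
```

```text
time_s: 21.28
eef_pos: [0.5548, 0.1429, 0.2603]
eef_rot: [0.0, 0.706, 0.708, 0.0]
wrist_force: [0.1, -0.3, -0.5]
opening: 0.596
grasp_force: 0.0
time_s: 22.12
eef_pos: [0.5324, -0.0183, 0.5579]
eef_rot: [0.002, 0.705, 0.709, 0.001]
wrist_force: [0.5, -0.6, 0.1]
opening: -0.003
grasp_force: 0.0
corner R,L [ 0.3921 -0.3222  0.08  ] [ 0.4062 -0.0824  0.08  ]
```

View pics/both8.png

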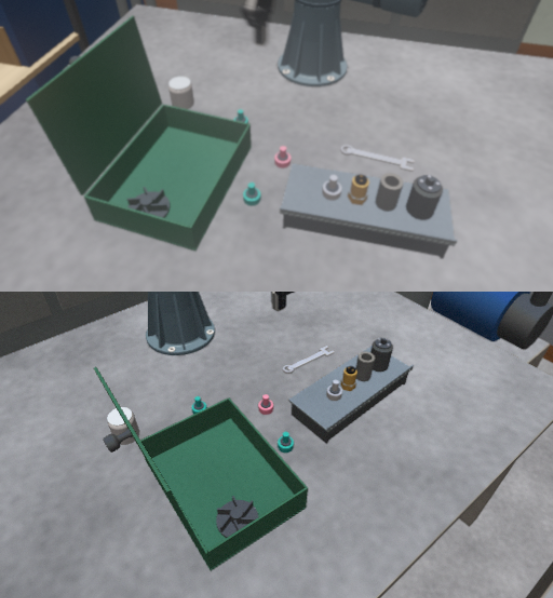

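The row stands complete: scene view follower, switch, spacer, dashpot from left to right, all upright. The lid is open at left. Now I cross high over the lid to its outer side.

```bash
python3 -m pendant '[[[0,-36,-5,0,0,0,0],[0,-76,-10,0,0,0,0],[0,-116,-15,0,0,0,0],[0,-157,-20,0,0,0,0],[0,-198,-25,0,0,0,0]]]' >/dev/null; python3 -m pendant '[[[0,-41,-5,0,0,0,0],[0,-82,-10,0,0,0,0],[0,-123,-15,0,0,0,0],[0,-164,-20,0,0,0,0],[0,-205,-25,0,0,0,0]]]' ; python3 -m pendant '[[[0,-12,0,0,0,0,0],[0,-12,0,0,0,0,0],[0,-12,0,0,0,0,0]]]'
python3 - <<'E'
from h import *
np.set_printoptions(precision=4,suppress=True)
S=lambda u,v:ray("scene",(u/1.08,v/1.08+70))
Q=lambda u,v:ray("side",(u/1.08,(v/1.08-270)+100))
print("near free corner",tri([S(133,11),Q(97,369)]))
print("hinge far",tri([S(88,196),Q(209,566)]), "far free scene at z.318",atz("scene",(30/1.08,98/1.08+70),.318),"near free",atz("scene",(133/1.08,11/1.08+70),.318),"hinge near",atz("scene",(162/1.08,107/1.08+70),.08))
print("knob side",atz("side",(112/1.08,440/1.08-170),.29), T_tool()[:3,3])
E
```

```text
time_s: 23.05
eef_pos: [0.484, -0.4222, 0.5535]
eef_rot: [-0.0, 0.706, 0.708, 0.0]
wrist_force: [0.2, 1.0, 0.3]
opening: -0.001
grasp_force: 0.0
time_s: 23.3
eef_pos: [0.4844, -0.4327, 0.5531]
eef_rot: [-0.001, 0.706, 0.708, 0.0]
wrist_force: [-0.0, 0.2, 0.0]
opening: 0.001
grasp_force: 0.0
near free corner (array([ 0.393 , -0.3461,  0.3243]), np.float64(0.008972427855418824))
hinge far (array([ 0.7107, -0.3435,  0.0623]), np.float64(0.019562024542019687)) far free scene at z.318 [ 0.7012 -0.3669  0.318 ] near free [ 0.3695 -0.358   0.318 ] hinge near [ 0.4047 -0.315   0.08  ]
knob side [ 0.5448 -0.3908  0.29  ] [ 0.4844 -0.4327  0.5531]
```

```bash
python3 -m pendant '[[[0,0,0,25,0,0,0],[0,0,0,50,0,0,0],[0,0,0,75,0,0,0],[0,0,0,100,0,0,0],[0,0,0,106,0,0,0]]]'; python3 -m pendant '[[[0,18,0,0,0,0,0],[0,36,0,0,0,0,0],[0,52,0,0,0,0,0],[0,66,0,0,0,0,0],[0,80,0,0,0,0,0]]]'; python3 -m pendant '[[[0,12,0,0,0,0,0],[0,26,0,1,0,0,0],[0,40,0,2,0,0,0],[0,54,0,3,0,0,0],[0,66,0,4,0,0,0]]]'
```

```text
time_s: 23.72
eef_pos: [0.4845, -0.4296, 0.4437]
eef_rot: [-0.004, 0.705, 0.709, 0.001]
wrist_force: [-1.7, 0.2, -0.7]
opening: 0.003
grasp_force: 0.0
time_s: 24.13
eef_pos: [0.4844, -0.3513, 0.4503]
eef_rot: [0.002, 0.706, 0.709, -0.0]
wrist_force: [0.4, -3.5, 1.6]
opening: -0.0
grasp_force: 0.0
time_s: 24.55
eef_pos: [0.4835, -0.2853, 0.4439]
eef_rot: [-0.0, 0.706, 0.708, -0.0]
wrist_force: [1.0, -4.4, -2.0]
opening: -0.001
grasp_force: 1.8
```

```bash
python3 -m pendant '[[[0,16,0,3,0,0,0],[0,32,0,9,0,0,0],[0,48,0,17,0,0,0],[0,61,0,26,0,0,0],[0,73,0,35,0,0,0]]]'; python3 -m pendant '[[[0,11,0,8,0,0,0],[0,21,0,17,0,0,0],[0,30,0,26,0,0,0],[0,39,0,36,0,0,0],[0,47,0,46,0,0,0]]]'; python3 -m pendant '[[[0,6,0,10,0,0,0],[0,12,0,20,0,0,0],[0,17,0,30,0,0,0],[0,21,0,40,0,0,0],[0,25,0,50,0,0,0]]]'
```

```text
time_s: 24.97
eef_pos: [0.4834, -0.2121, 0.4089]
eef_rot: [-0.0, 0.706, 0.708, 0.0]
wrist_force: [1.9, -2.1, 2.4]
opening: -0.003
grasp_force: 1.3
time_s: 25.38
eef_pos: [0.4831, -0.1659, 0.3622]
eef_rot: [-0.0, 0.706, 0.708, -0.0]
wrist_force: [0.9, -3.2, 0.1]
opening: -0.001
grasp_force: 1.0
time_s: 25.8
eef_pos: [0.4832, -0.1414, 0.3123]
eef_rot: [-0.0, 0.706, 0.708, -0.0]
wrist_force: [0.8, -1.4, 2.1]
opening: 0.001
grasp_force: 0.8
```

```bash
python3 -m pendant '[[[0,3,0,10,0,0,0],[0,5,0,20,0,0,0],[0,7,0,30,0,0,0],[0,9,0,38,0,0,0],[0,10,0,44,0,0,0]]]'; python3 -m pendant '[[[0,0,0,2,0,0,0],[0,0,0,4,0,0,0],[0,0,0,6,0,0,0],[0,0,0,8,0,0,0],[0,0,0,8,0,0,0]]]'; python3 -m pendant '[[[0,0,0,1,0,0,0],[0,0,0,2,0,0,0],[0,0,0,2,0,0,0],[0,0,0,2,0,0,0]]]'
```

```text
time_s: 26.22
eef_pos: [0.4829, -0.1315, 0.268]
eef_rot: [-0.001, 0.706, 0.708, -0.0]
wrist_force: [-0.2, -1.4, 1.1]
opening: 0.001
grasp_force: 0.7
time_s: 26.63
eef_pos: [0.4832, -0.1318, 0.2612]
eef_rot: [0.0, 0.706, 0.708, 0.0]
wrist_force: [0.0, 0.5, -0.1]
opening: -0.003
grasp_force: 0.0
time_s: 26.97
eef_pos: [0.4833, -0.1318, 0.2599]
eef_rot: [0.0, 0.706, 0.708, 0.0]
wrist_force: [-1.1, 1.1, 5.0]
opening: -0.0
grasp_force: 2.4
```

```bash
python3 -m pendant '[[[0,0,0,1,0,0,0],[0,0,0,1.5,0,0,0],[0,0,0,1.5,0,0,0]]]'; python3 -m pendant '[[[0,0,0,-20,0,0,0],[0,0,0,-60,0,0,0],[0,0,0,-100,0,0,0],[0,0,0,-140,0,0,0],[0,0,0,-180,0,0,0]]]' ; python3 -m pendant '[[[0,0,0,-20,0,0,0],[0,0,0,-20,0,0,0],[0,0,0,-20,0,0,0]]]' >/dev/null
python3 - <<'E'
from h import *
a=ctrl.camera("scene");b=ctrl.camera("side")
v=np.vstack([a[70:340],b[100:384]])[:,:,::-1];cv2.imwrite("pics/both9.png",cv2.resize(v,None,fx=1.08,fy=1.08))
np.set_printoptions(precision=4,suppress=True)
P={}
for n in("dashpot","spacer","switch","follower"):
    for c in("scene","side"): print(n,c,[(round(x["confidence"],2),np.round(np.array(x["point"])*[512,384])) for x in ctrl.boxes_of(c,n)])
E
```

```text
time_s: 27.22
eef_pos: [0.4834, -0.1318, 0.2598]
eef_rot: [0.0, 0.706, 0.708, -0.0]
wrist_force: [-7.3, 4.0, 18.8]
opening: -0.003
grasp_force: 9.4
time_s: 27.63
eef_pos: [0.4828, -0.1316, 0.4397]
eef_rot: [0.0, 0.706, 0.708, 0.0]
wrist_force: [1.1, -1.7, -0.5]
opening: -0.001
grasp_force: 0.0
dashpot scene [(0.98, array([393., 251.]))]
dashpot side [(0.78, array([352., 156.]))]
spacer scene [(0.88, array([360., 247.]))]
spacer side [(0.87, array([338., 170.]))]
switch scene [(0.69, array([332., 244.]))]
switch side [(0.81, array([325., 182.]))]
follower scene [(0.79, array([307., 244.])), (0.75, array([230., 249.])), (0.62, array([262., 218.]))]
follower side [(0.71, array([202., 265.])), (0.65, array([249., 203.])), (0.59, array([312., 192.])), (0.52, array([265., 237.]))]
```

View pics/both9.png

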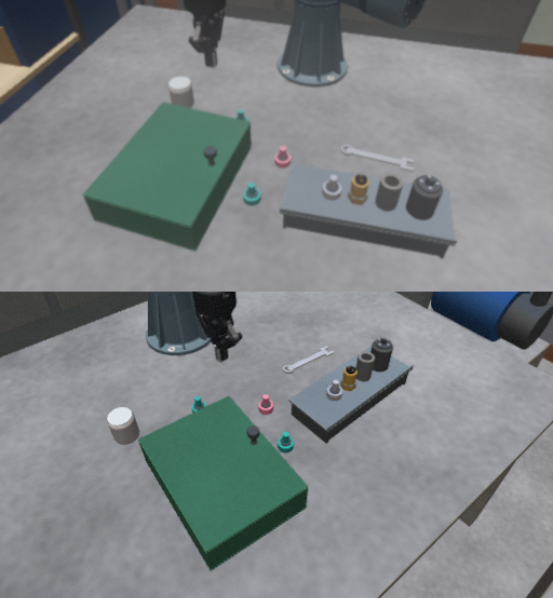

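The lid lies flat on the rim in both views and held firm under 19 N. The row stands upright and in order, and the gripper is clear of everything.

```bash
python3 -c "
from bench import ctrl
print(ctrl.hand_in())"
```

```text
the job is handed in; nothing more can be done
None
```

I handed the job in at about 28 s: spacer, switch and follower stand upright in the dashpot's row with gaps of about 15 mm, the lid is closed, and the impeller, wrench and tin were left alone; the hand-in call returned no verdict.

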